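Refit the air-cleaner cover on a mower engine

TASK

The mower engine's air filter has been changed and its cover lies on the bench. Holding the cover tilted, hook its front lip fully into the slot in the air cleaner's front wall, then pivot it down and press its tail until it snaps under the spring clip and sits flat all round, and let go. The plastic breaks easily, so never force it (stay under about 25 N), and do not push the other things on the bench about.

Things in the scene. Friction and masses are not known exactly. Their poses are not given: they have to be found in the camera images.
- cover: Loose black plastic cover, 0.1 to 0.21 kg, lying right way up on the bench: a flange plate 130 (x) x 100 (y) x 5 mm (its last 10 mm at the tail 2.5 mm thin) with a raised crown and a lip on its front edge. Origin: centre of the flange's underside; z up, -x towards the lip. Behind the crown (x +25 to +55 mm) is a bare shelf, top at 5 mm, to press on.
- cover_crown (a point): Centre of the crown's top (cover x -10, y 0, z 25 mm). The crown is a block 70 (x) x 56 (y) mm, 20 mm tall above the flange, with upright sides: the grip, 56 mm wide along y. Cover axes.
- cover_shoulder (a point): Root of the lip: middle of the flange's front edge, on its underside (cover x -65 mm). The lip is a tongue 50 mm wide, 3 mm thick, that stands 13 mm out from here along cover -x, its underside level with the flange's. Cover axes.
- cover_tail (a point): Middle of the flange's rear edge, on its underside (cover x +65 mm). Cover axes.
- engine: Fixed mower engine on two timbers. Its air cleaner, a black open plastic tray 140 (x) x 112 (y) mm with a paper filter, stands above this origin, which is at bench height. -x: front (slot; towards the robot), +x: rear (clip), z up. Tray rim nominally 190 mm above the bench, filter 6 mm lower. Shroud and tank, up to 270 mm high, begin 125 mm to the -y side of the tray's centre.
- slot (a point): NOMINAL middle of the slot's sill at the inner face of the tray's front wall (engine x -65, z 190 mm). The tray hangs tight on a slotted bracket: the real one is up to 5 mm off along engine x and 6 mm in height (not in y or angle). Wall 5 mm thick, top 16 mm above rim; slot right through it, 54 wide, 5 mm high, from rim level up; a ledge at sill level runs 22 mm from it along +x.
- seat (a point): NOMINAL middle of the rear end of the cover's place on the rim (engine x +65, z 190 mm), off from the real one as the slot is. Tilted up to about 16 degrees, tail high, the lip passes the slot; it is fully in when the flange's front edge meets the wall (cover_shoulder at the real slot). Flat and home, cover_tail is at the real seat. Engine axes.
- latch (a joint): Spring clip at the tray's rear, a leaf 30 mm wide. 0 = upright; positive (rad) = bent outwards; 0.1 lets the tail pass, then it springs back over it. Its nose overhangs the tail's edge by 3.5 mm; on the nose's ramp (26 degrees from upright) the unlatched tail rests 10 mm above the rim, cover leaning 4 degrees. 6 to 13 N down on the shelf snaps it in, onto a rubber strip 2.5 mm proud of the rim.
- parts_tray: Bystander: open steel tray 140 x 100 x 35 mm with the dirty old filter in it. Origin under its centre.
- screw_jar: Bystander: glass jar with a yellow cap, 66 mm across, 85 mm tall. Origin under its centre.
- screwdriver: Bystander: screwdriver 210 mm long, lying along its x axis.
Not all that is in view belongs to the job. Leave any orange or purple look-alike of the cover alone.

How it is judged (in metres and radians):
On the way, in this order (a step that is already met when the one before it is completed fails the run):
1. the lip is in the slot while the cover still leans by more than 0.06 rad (x of cover_shoulder in the frame of slot between -0.007 and 0.007 m and y of cover_shoulder in the frame of slot between -0.004 and 0.004 m and z of cover_shoulder in the frame of slot between -0.008 and 0.01 m and angle between the z axis of cover and the z axis of engine, either way round above 0.06 rad), for 0.2 s.
2. the tail is down and the clip has sprung back over it (z of cover_tail in the frame of seat between -0.008 and 0.008 m and value of joint latch below 0.03 rad and angle between the z axis of cover and the z axis of engine, either way round below 0.03 rad), for 0.1 s.
At the end, for the whole second after the job is handed in: The cover lies level (0.03 rad) in its place on the tray: front edge and tail within 8 mm in height, front edge within 7 mm in x and 4 mm in y, tail within 9 mm, of the nominal slot and seat; the clip upright over the tail (under 0.03 rad); the cover released and at rest (all of step 2 and x of cover_shoulder in the frame of slot between -0.007 and 0.007 m and y of cover_shoulder in the frame of slot between -0.004 and 0.004 m and z of cover_shoulder in the frame of slot between -0.008 and 0.008 m and horizontal distance between cover_tail and seat below 0.009 m and linear speed of cover below 0.01 m/s); the robot touches nothing.
It fails at once if the cover is forced against the air cleaner with more than 25 N (contact force between cover and engine above 25 N).
It fails at once if the robot presses on the engine with more than 25 N (contact force between any of the fingers, the arm and engine above 25 N).
It fails at once if a bystander is moved more than 20 mm (distance of any of parts_tray, screw_jar, screwdriver from where it was at the start of the episode above 0.02 m).
It also fails if it takes over 67 s, if anything falls off the work surface, if the arm or the gripper's body presses on something with over 40 N, if the wrist force passes 120 N, or if a joint passes its speed limit or range.

ROBOT

A 6-joint arm with a two-finger parallel gripper is mounted at the origin on the work surface. World frame = base frame: x ahead of the robot, y to its left, z up, the work surface at z = 0. Lengths are in mm, angles in degrees, forces in N, time in s.
With the tool pointing down it reaches from about 350 to 850 mm from the base axis. Payload 8.1 kg.
Tool frame: the origin (TCP) lies at the very end of the fingers, on their centre line; the grasp point (between the pads) lies 19 mm behind it; z points along the fingers, y is the line along which they close (so a half turn about z gives the same grasp; the last joint's range is limited). The gripper opens to 85 mm and grips with 20 to 120 N. Pads are 22 mm wide; open, the fingers measure 114 mm over their backs; the gripper's body (76 mm by 85 mm) begins 54 mm behind the grasp point. The pads swing forward as they close: fully open they stand 13 mm farther back than shut.
Start: joints at [-74.106, 7.471, 85.268, -0, 87.261, -4.893], TCP at [212.956, -560.941, 206.492] pointing down, gripper open.
Joint ranges: [-169.43, 169.43], [-51.17, 129.36], [1.28, 143.12], [-76.62, 256.62], [0, 156.53], [-152.29, 152.29]. Speed limits (degrees/s): [136.94, 136.94, 159.86, 180, 180, 180].

INTERFACE

Orientations are given as [roll, pitch, yaw] about the fixed x, y, z axes, in that order (R = Rz(yaw) Ry(pitch) Rx(roll)).
In Python, from bench import status, viewer, job gives the robot as it stands.
- The arm moves only by the tool arm_command, never from a script. Its argument "targets" is a list that holds one entry, the list of rows, each a list of 7 numbers: the shift along the world's x, y, z in m, then the turn, a rotation vector about the world's x, y, z in rad, then the opening, from -1 (shut) to 1 (fully open). In form: [[[dx, dy, dz, rx, ry, rz, gripper], ...]]. A call has 1 to 10 rows; each row shifts and turns the commanded pose from where the row before left it; what a row does not reach is not made up. A row lasts 1/8 s, in which the tool goes at most 62.5 mm and 10.7 degrees, less where a joint would pass 70% of its speed; a pose out of reach is approached as far as the arm can. A call with a gripper value outside its range is refused whole. The fingers move at their own pace and stop on an object; "force" is the grip in N (left out, the last holds). Time passes only in rows, so rows that do not move let the fingers close. It gives the time, the measured TCP pose, the force, the opening and the grip force at its end, in the units of the state.
- status.sense(): the state, without advancing time (a new reading comes with each control period).
- viewer.snapshot(name): name is "side" or "top"; returns the picture (384x512x3 uint8, red, green, blue); there is no depth.
- viewer.camera_model(name): a dict with "vertical_fov" (degrees; the focal length in pixels is half the picture's height over the tangent of half this angle, whatever the lens; pixels are square), "cx", "cy" (the principal point, pixels), "k1" (the pictures are not rectified: a ray, as slopes to the right and down, at radius r is drawn at 1 + k1 r^2 times it, then the intrinsics apply), "xyz" and "attitude" of the camera in the world. Camera axes: x right, y down, z forward; pixel columns grow to the right and rows downward; lengths in mm; the calibration is good to about 2 mm. A picture is of the moment at which its call begins. camera_model takes no time and is no camera call.
- job.hand_in(): hands the job in; it is judged then, once.
The state is a dict: "time": time; "joint_pos": joint angles; "qd": joint speeds; "joint_efforts": joint torques, N m; "tool_pos": TCP position; "tcp_rot": TCP orientation; "ft_force": force on the tool from outside, world axes, zero at the start; "wrist_torque": the same for the moment, N m; "finger_gap": finger opening in mm; "grip_force": force on a finger pad.
Only numpy, scipy, OpenCV 4.12 (cv2) and the standard library are available. Lean on these libraries where they do the work, as an engineer would, in place of code of your own. Each camera call takes 0.05 s, during which the arm holds its last target. There are 200 camera calls.

## Working session

There is one attempt and no reset: what is moved stays moved. The work goes in short steps, Python scripts to look and compute and a tool call to move; the robot and the scene stay as the last step left them, time stands still between calls to the robot, and variables do not carry over. Pictures are saved under pics/ and viewed, at most 10 in all, crops included, and the job is handed in when it is done.

Besides the shell and the picture viewer there is one more tool, called by a JSON object that holds its "fn" and its "kwargs". arm_command: Moves the arm, as the interface text tells. Its arguments: {"type":"object","properties":{"targets":{"type":"array"},"force":{"type":"number"}},"required":["targets"]}

```bash
mkdir -p pics; python3 - <<'E'
from bench import status, viewer
import cv2
for n in("side","top"):
    im=viewer.snapshot(n); cv2.imwrite(f"pics/{n}0.png",im[:,:,::-1]); print(n,viewer.camera_model(n))
print(status.sense())
E
```

```text
side {'vertical_fov': 43.48962887037598, 'cx': 262.95349065095996, 'cy': 187.66587091601443, 'k1': -0.007543327863721759, 'xyz': array([ 257.08646544, 1344.73984463, 1087.44347264]), 'attitude': array([-129.28573385,    1.12985286, -167.82375644])}
top {'vertical_fov': 51.809923793174924, 'cx': 262.7172106807247, 'cy': 192.62745851323407, 'k1': -0.040775975573166486, 'xyz': array([ 364.91785443,  197.07114618, 1392.52359551]), 'attitude': array([-172.63748089,    0.97607722,  -90.92625695])}
{'time': 0.1, 'joint_pos': array([-7.41061688e+01,  7.51090133e+00,  8.53247552e+01, -8.07203180e-05,
        8.72611917e+01, -4.89060764e+00]), 'qd': array([-0.06714973, -0.08623932, -0.12192343,  0.00995462,  0.02853174,
       -0.13927175]), 'joint_efforts': array([ 1.42979279e-03, -5.70954537e+01, -5.01940084e+01, -2.57657875e-04,
        8.24269286e-03,  4.55265479e-05]), 'tool_pos': array([ 212.80606435, -560.4090885 ,  205.53166789]), 'tcp_rot': array([-1.79903497e+02, -8.17632899e-03,  2.07844359e+01]), 'ft_force': array([-0.46850567,  1.09027078,  0.19091894]), 'wrist_torque': array([ 0.02475625,  0.01596195, -0.00880077]), 'grip_force': 0.0, 'finger_gap': 85.27262523380632}
```

View pics/side0.png

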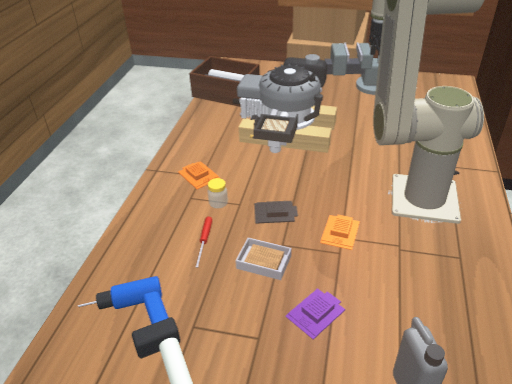

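View pics/top0.png

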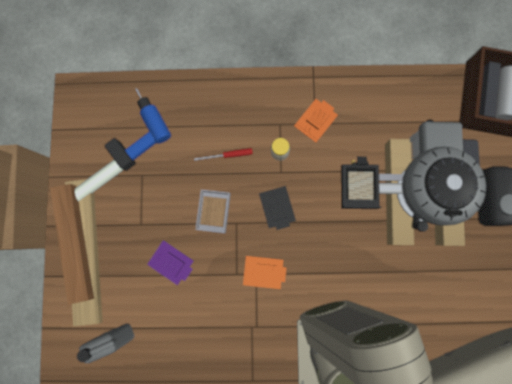

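The side view shows the black cover near (275,212) and the tray near (275,127). In the top view they are at (278,207) and (360,186), with the clip at (361,161). Next I'll enlarge these areas.

```bash
cat > h.py <<'E'
import numpy as np, cv2
from scipy.spatial.transform import Rotation as R
from bench import status, viewer
def ray(n,uv):
    m=viewer.camera_model(n); f=192/np.tan(np.radians(m['vertical_fov']/2))
    d=(np.asarray(uv,float)-[m['cx'],m['cy']])/f; s=d.copy()
    for _ in range(20): s=d/(1+m['k1']*(s@s))
    v=R.from_euler('xyz',m['attitude'],degrees=True).apply([s[0],s[1],1]); return m['xyz'],v
def onz(n,uv,z):
    o,v=ray(n,uv); return o+v*(z-o[2])/v[2]
def tri(a,b,na='side',nb='top'):
    o,v=ray(na,a); p,w=ray(nb,b)
    st=np.linalg.lstsq(np.c_[v,-w],p-o,rcond=None)[0]; A=o+v*st[0];B=p+w*st[1]
    return (A+B)/2,np.linalg.norm(A-B)
def pix(n,P):
    m=viewer.camera_model(n); f=192/np.tan(np.radians(m['vertical_fov']/2))
    c=R.from_euler('xyz',m['attitude'],degrees=True).inv().apply(np.asarray(P,float)-m['xyz'])
    s=c[:2]/c[2]; return s*(1+m['k1']*(s@s))*f+[m['cx'],m['cy']]
def crop(im,x,y,w,h,k): return cv2.resize(im[y:y+h,x:x+w],None,fx=k,fy=k,interpolation=cv2.INTER_CUBIC)
E
python3 - <<'E'
from h import *
s=cv2.imread('pics/side0.png');t=cv2.imread('pics/top0.png')
g=lambda a:cv2.convertScaleAbs(a,alpha=1.6,beta=20)
o=np.vstack([np.hstack([crop(s,245,185,65,48,6),crop(t,250,180,65,48,6)]),np.hstack([crop(s,245,105,65,48,6),crop(t,330,150,65,48,6)][:1]+[crop(t,335,152,65,48,6)]) if 0 else np.hstack([crop(s,243,103,65,52,6)[:300],crop(t,332,154,65,60,6)[:300]][:2])])
cv2.imwrite('pics/c1.png',g(o)); print(o.shape)
print(onz('top',(278,207),25),onz('top',(360,186),200),tri((275,127),(360,186)),tri((276,210),(278,207)))
E
```

```text
(588, 780, 3)
[490.73803129 165.28812757  25.        ] [534.23373418 -81.50089968 200.        ] (array([539.70731689, -88.29387707, 170.38656134]), np.float64(2.533582006905642)) (array([490.6170463 , 164.64844897,   6.30586773]), np.float64(3.6901856747332573))
```

View pics/c1.png

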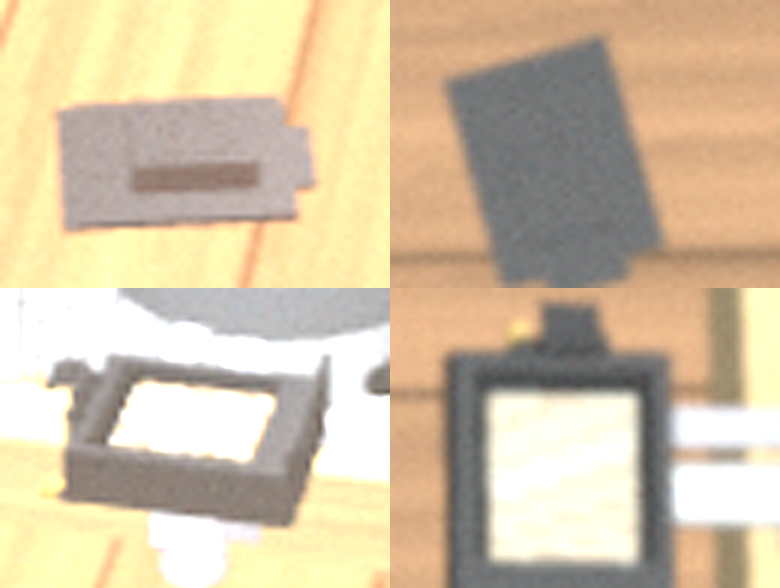

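```bash
python3 - <<'E'
from h import *
t=cv2.imread('pics/top0.png')
def mask(im,x,y,w,h,th,k=8):
    c=crop(im,x,y,w,h,k); g=c.max(2); return (g<th).astype(np.uint8)*255
for th in (85,95,105):
    m=mask(t,252,180,52,54,th); c=max(cv2.findContours(m,0,1)[0],key=cv2.contourArea)
    r=(c[:,0,:]+.5)/8-.5+[252,180]
    P=np.array([onz('top',p,5)[:2] for p in r],np.float32)
    (cx,cy),(w,h),a=cv2.minAreaRect(P); b=cv2.boxPoints(cv2.minAreaRect(P)); print(th,cx,cy,w,h,a); 
print(b)
s=cv2.imread('pics/side0.png')
# gray profiles for tray
print(np.sort(t[165:205,343:378].max(2).ravel())[::100])
o=np.hstack([crop(s,246,108,56,50,7),crop(t,334,152,56,64,7)[:350]])
o2=crop(t,332,152,60,64,10)
cv2.imwrite('pics/c2.png',cv2.convertScaleAbs(np.hstack([o2[:600,:400],crop(s,246,105,60,60,10)[:,:0]]) if 0 else crop(t,332,152,60,60,10),alpha=1.8))
cv2.imwrite('pics/c3.png',cv2.convertScaleAbs(crop(s,246,105,60,45,13),alpha=1.8))
E
```

```text
85 488.1598205566406 168.19786071777344 140.50587463378906 99.52196502685547 14.286020278930664
95 487.4087219238281 169.9805450439453 142.79434204101562 108.04631805419922 15.36046028137207Traceback (most recent call last):
  File "<stdin>", line 8, in <module>
  File "h.py", line 10, in onz
    o,v=ray(n,uv); return o+v*(z-o[2])/v[2]
        ~~~^^^^^^
  File "h.py", line 5, in ray
    m=viewer.camera_model(n); f=192/np.tan(np.radians(m['vertical_fov']/2))
ValueError: time passes only in moves, steps and waits
```

```bash
python3 - <<'E'
s=open('h.py').read()
s=s.replace("m=viewer.camera_model(n);","m=M[n];").replace("def ray","""A=np.array
M={'side':{'vertical_fov':43.48962887037598,'cx':262.95349065095996,'cy':187.66587091601443,'k1':-0.007543327863721759,'xyz':A([257.08646544,1344.73984463,1087.44347264]),'attitude':A([-129.28573385,1.12985286,-167.82375644])},
'top':{'vertical_fov':51.809923793174924,'cx':262.7172106807247,'cy':192.62745851323407,'k1':-0.040775975573166486,'xyz':A([364.91785443,197.07114618,1392.52359551]),'attitude':A([-172.63748089,0.97607722,-90.92625695])}}
def ray""",1)
open('h.py','w').write(s)
E
cat > m.py <<'E'
from h import *
t=cv2.imread('pics/top0.png');s=cv2.imread('pics/side0.png')
for th in (75,80,85,90):
    c=crop(t,252,180,52,54,8).max(2)
    m=(c<th).astype(np.uint8)*255; c=max(cv2.findContours(m,0,1)[0],key=cv2.contourArea)
    r=(c[:,0,:]+.5)/8-.5+[252,180]
    P=np.array([onz('top',p,4)[:2] for p in r],np.float32)
    print(th,cv2.minAreaRect(P))
cv2.imwrite('pics/c2.png',cv2.convertScaleAbs(crop(t,332,152,60,60,10),alpha=1.8))
cv2.imwrite('pics/c3.png',cv2.convertScaleAbs(crop(s,246,105,60,45,13),alpha=1.8))
E
python3 m.py; python3 -c "from bench import status;print(status.sense()['time'])"
```

```text
75 ((488.49359130859375, 167.68881225585938), (138.04176330566406, 95.88068389892578), 14.220487594604492)
80 ((488.645751953125, 167.75643920898438), (139.73165893554688, 97.32965087890625), 13.750057220458984)
85 ((488.24871826171875, 168.17703247070312), (140.607177734375, 99.59364318847656), 14.285962104797363)
90 ((487.9176330566406, 168.6943359375), (141.6177520751953, 101.782958984375), 14.906415939331055)
0.1
```

View pics/c2.png

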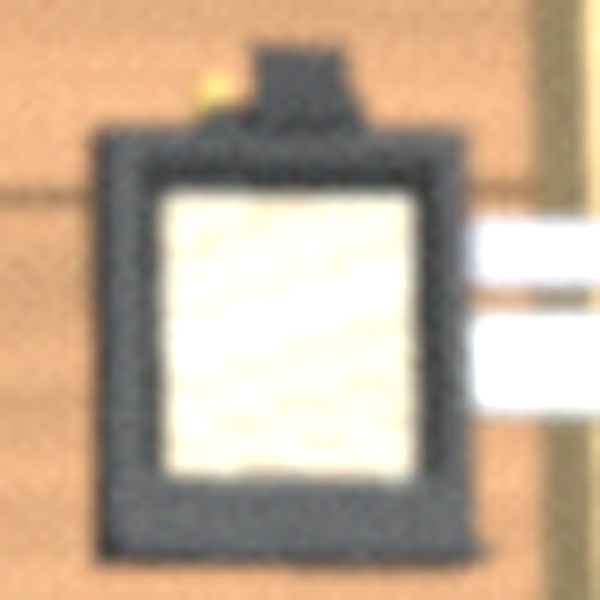

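View pics/c3.png

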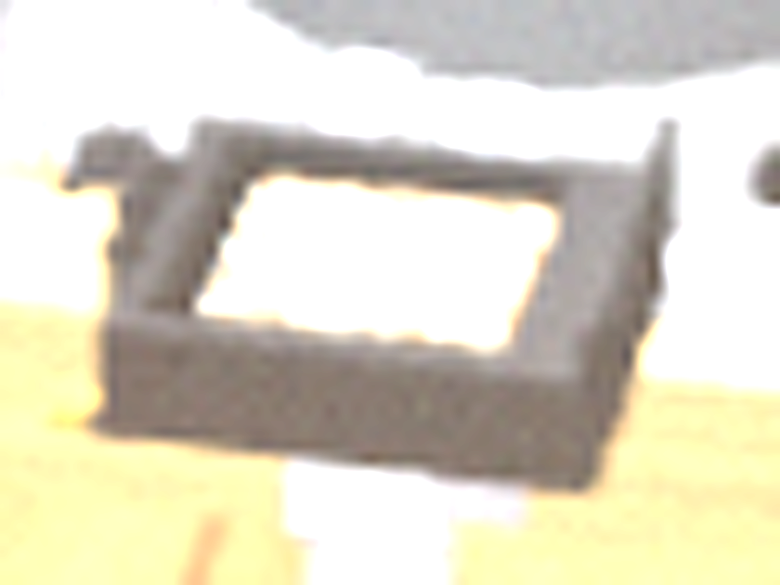

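The top crop shows the filter at x 160–415, y 185–475, with the tray's right edge at about 467 and its rear edge at about 130. The side crop shows filter corners (258,175), (558,205), (505,350), (195,315). The front wall's top runs from (670,122) to about (600,345).

```bash
cat > t.py <<'E'
from h import *
T=lambda x,y:((x+.5)/10-.5+332,(y+.5)/10-.5+152); S=lambda x,y:((x+.5)/13-.5+246,(y+.5)/13-.5+105)
np.set_printoptions(precision=1,suppress=True)
for n,s,t in [("filt rear +y",(195,315),(160,187)),("filt rear -y",(258,173),(413,187)),("filt fr -y",(560,205),(413,475)),("filt fr +y",(507,352),(162,475)),
 ("walltop -y",(670,122),(483,552)),("rim rear -y",(205,123),(465,130)),("rim rear +y",(110,320),(100,130)),("rim/wall front +y",(590,378),(102,555)),("walltop +y",(602,345),(102,555))]:
    print(n,*tri(S(*s),T(*t)))
# filter quad by mask in both views
im={'top':cv2.imread('pics/top0.png'),'side':cv2.imread('pics/side0.png')}
Q={}
for n,(x,y,w,h) in {'top':(344,165,32,40),'side':(258,115,33,20)}.items():
    c=crop(im[n],x,y,w,h,8).min(2); m=(c>105).astype(np.uint8)*255; m=cv2.morphologyEx(m,cv2.MORPH_OPEN,np.ones((25,25)))
    k=max(cv2.findContours(m,0,1)[0],key=cv2.contourArea); q=cv2.approxPolyDP(cv2.convexHull(k),12,True)[:,0]
    Q[n]=(q+.5)/8-.5+[x,y]; print(n,Q[n].tolist(),cv2.contourArea(k)/64)
E
python3 t.py
```

```text
filt rear +y [585.8 -49.5 182.3] 2.0069749795631657
filt rear -y [ 585.1 -128.8  179.4] 1.567651418891129
filt fr -y [ 496.8 -123.3  181.7] 2.5890913541550407
filt fr +y [498.  -45.8 182.7] 2.171350811360972
walltop -y [ 470.  -137.9  202.4] 0.826898860635733
rim rear -y [ 602.8 -144.6  184.2] 0.067478570245098
rim rear +y [603.5 -29.9 190.7] 0.03626987151796012
rim/wall front +y [472.6 -24.9 190.9] 1.4851066702146174
walltop +y [470.4 -22.8 202.7] 0.7621050323492702
top [[349.0625, 171.5625], [372.0625, 172.0625], [371.9375, 198.8125], [349.0625, 198.4375]] 645.328125
side [[262.5625, 123.3125], [266.0625, 118.5625], [287.8125, 120.6875], [284.3125, 131.1875], [262.1875, 128.9375]] 260.109375
```

{"fn": "arm_command", "kwargs": {"targets": [[[0,0,0.045,0,0,0,1],[0,0,0.045,0,0,0,1],[0,0,0.045,0,0,0,1],[0.018,0.0485,0,0,0,-0.0073,1],[0.018,0.0485,0,0,0,-0.0073,1],[0.018,0.0485,0,0,0,-0.0073,1],[0.018,0.0485,0,0,0,-0.0073,1],[0.018,0.0485,0,0,0,-0.0073,1],[0.018,0.0485,0,0,0,-0.0073,1],[0.018,0.0485,0,0,0,-0.0073,1]]], "force": 35}}

```text
time: 1.35
tool_pos: [339.1, -219.8, 341.1]
tcp_rot: [-180.0, 0.0, 17.8]
ft_force: [1.2, -0.7, 0.8]
finger_gap: 85.4
grip_force: 0.0
```

{"fn": "arm_command", "kwargs": {"targets": [[[0.018,0.0485,0,0,0,-0.0073,1],[0.018,0.0485,0,0,0,-0.0073,1],[0.018,0.0485,0,0,0,-0.0073,1],[0.018,0.0485,0,0,0,-0.0073,1],[0.018,0.0485,0,0,0,-0.0073,1],[0.018,0.0485,0,0,0,-0.0073,1],[0.018,0.0485,0,0,0,-0.0073,1],[0.018,0.0485,0,0,0,-0.0073,1],[0,0,-0.05,0,0,0,1],[0,0,0,0,0,0,1]]]}}

```text
time: 2.6
tool_pos: [480.0, 166.4, 286.1]
tcp_rot: [-180.0, 0.6, 14.6]
ft_force: [0.4, -0.4, -0.1]
finger_gap: 85.2
grip_force: 0.0
```

{"fn": "arm_command", "kwargs": {"targets": [[[0.004,0.001,-0.045,0,0,0,1],[0,0,-0.045,0,0,0,1],[0,0,-0.045,0,0,0,1],[0,0,-0.045,0,0,0,1],[0,0,-0.03,0,0,0,1],[0,0,-0.02,0,0,0,1],[0,0,0,0,0,0,1],[0,0,0,0,0,0,1]]]}}

```text
time: 3.6
tool_pos: [488.5, 167.5, 63.8]
tcp_rot: [180.0, -0.2, 14.5]
ft_force: [0.2, 0.4, 0.2]
finger_gap: 85.1
grip_force: 0.0
```

```bash
python3 - <<'E'
from h import *
s=viewer.snapshot('side')[:,:,::-1];t=viewer.snapshot('top')[:,:,::-1]
cv2.imwrite('pics/c4.png',cv2.convertScaleAbs(np.hstack([crop(s,235,170,80,75,5),crop(t,240,170,80,75,5)]),alpha=1.5))
q=status.sense();print(q['tool_pos'],q['tcp_rot'])
E
```

```text
[488.52173012 167.7096059   63.63929776] [ 1.79996308e+02 -1.79757538e-01  1.44898982e+01]
```

View pics/c4.png

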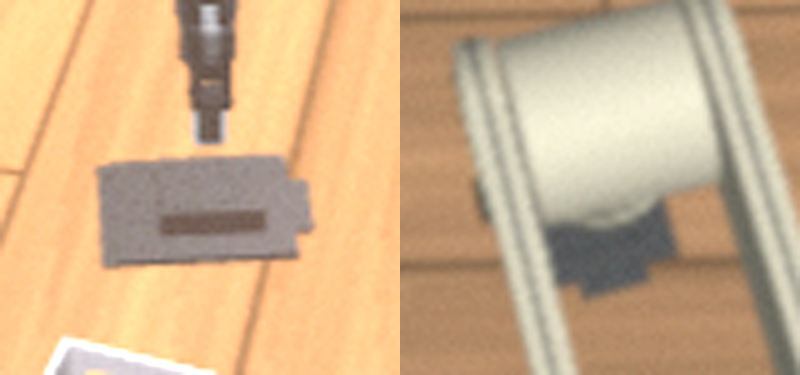

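The side crop shows the crown's near face at (163–266, 213–235) and the fingertip above it at about (209,142). In the top view the arm hides most of the cover.

```bash
python3 - <<'E'
from h import *
S=lambda x,y:((x+.5)/5-.5+235,(y+.5)/5-.5+170)
print("crown face z15",onz('side',S(214.5,224),15),"pred 477.9 194.3")
# ends of flange near edge top (z5): tail-left corner, and lip
print("top edge face",onz('side',S(161,214),25),onz('side',S(266,211),25))
print("finger tip near",onz('side',S(209,143),64+10))
print("near corners z0",onz('side',S(105,266),0),onz('side',S(298,258),0))
print("far corners z5",onz('side',S(98,166),5),onz('side',S(285,156),5))
E
```

```text
crown face z15 [477.92375219 194.42457576  15.        ] pred 477.9 194.3
top edge face [512.12683781 202.28214741  25.        ] [445.07815096 186.35657096  25.        ]
finger tip near [483.84317501 182.24781037  74.        ]
near corners z0 [543.80188786 231.93809168   0.        ] [421.00902481 200.35372763   0.        ]
far corners z5 [569.27762768 141.17284121   5.        ] [445.47502384 106.75175501   5.        ]
```

{"fn": "arm_command", "kwargs": {"targets": [[[-0.0035,-0.0005,-0.02,0,0,0,1],[0,0,-0.02,0,0,0,1],[0,0,-0.01,0,0,0,1],[0,0,-0.007,0,0,0,1],[0,0,0,0,0,0,1],[0,0,0,0,0,0,1]]]}}

```text
time: 4.45
tool_pos: [484.1, 167.2, 5.2]
tcp_rot: [180.0, -0.1, 14.5]
ft_force: [-0.5, 0.8, 0.1]
finger_gap: 85.4
grip_force: 0.0
```

{"fn": "arm_command", "kwargs": {"targets": [[[0,0,0,0,0,0,-0.2],[0,0,0,0,0,0,-0.2],[0,0,0,0,0,0,-0.2],[0,0,0,0,0,0,-0.2],[0,0,0,0,0,0,-0.2],[0,0,0,0,0,0,-0.2]]], "force": 40}}

```text
time: 5.2
tool_pos: [483.4, 167.1, 4.5]
tcp_rot: [-180.0, 0.0, 14.5]
ft_force: [0.8, -0.0, -0.4]
finger_gap: 34.1
grip_force: 0.0
```

```bash
python3 - <<'E'
from h import *
s=viewer.snapshot('side')[:,:,::-1]
cv2.imwrite('pics/c5.png',cv2.convertScaleAbs(crop(s,230,160,80,75,8),alpha=1.5))
q=status.sense();print(q)
E
```

```text
{'time': 5.25, 'joint_pos': array([1.33173763e+01, 5.36857315e+00, 1.09851022e+02, 6.99690631e-04,
       6.47846794e+01, 8.88041709e+01]), 'qd': array([-0.10514908,  0.06531464,  0.03137399,  0.03043356, -0.02515655,
        0.02297352]), 'joint_efforts': array([ 3.12075526e-04, -4.81434274e+01, -4.32145536e+01,  1.08635379e-04,
        1.26800078e-03, -3.66298011e-06]), 'tool_pos': array([483.42868984, 167.05180151,   4.45504768]), 'tcp_rot': array([-1.79999278e+02,  4.26066245e-03,  1.45129073e+01]), 'ft_force': array([-0.31624685, -0.64058939,  0.5248047 ]), 'wrist_torque': array([ 0.01200845, -0.03080871,  0.00219735]), 'grip_force': 0.0, 'finger_gap': 34.3596407211692}
```

View pics/c5.png

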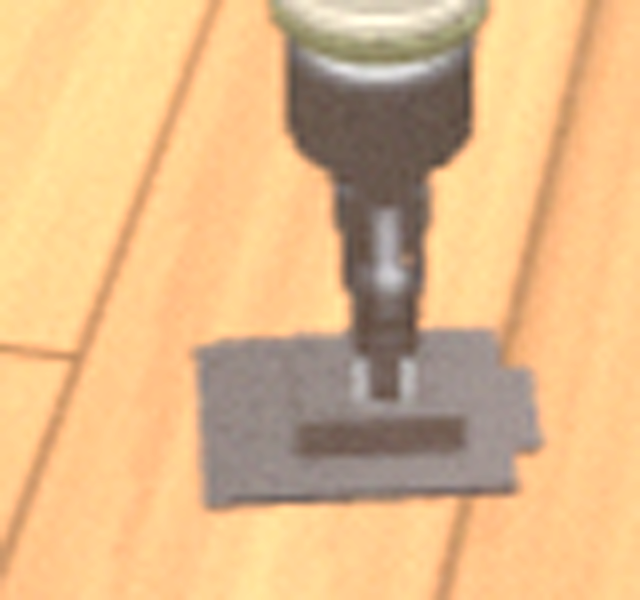

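The side crop shows the near finger's tip at about (385,402), in front of the crown's top at (300–465, 415), with the crown face fully visible. The fingers have closed above the crown.

```bash
python3 - <<'E'
from h import *
S=lambda x,y:((x+.5)/8-.5+230,(y+.5)/8-.5+160)
for d in (17,25,31):
    o,v=ray('side',S(384,402)); Y=167+d*.968
    print(d,o+v*(Y-o[1])/v[1])
print(pix('side',(484.1-6,167.2+27,4.5)),S(384,402))
E
```

```text
17 [479.80787903 183.456       25.28848761]
25 [478.32266537 191.2         32.37144863]
31 [477.20875513 197.008       37.6836694 ]
[277.46220854 216.69343588] (277.5625, 209.8125)
```

{"fn": "arm_command", "kwargs": {"targets": [[[0.001,0,0.004,0,0,0,1],[0,0,0,0,0,0,1],[0,0,0,0,0,0,1],[0,0,0,0,0,0,1],[0,0,0,0,0,0,1],[0,0,-0.004,0,0,0,1],[0,0,0,0,0,0,1]]]}}

```text
time: 6.12
tool_pos: [484.0, 166.9, 3.9]
tcp_rot: [-180.0, 0.1, 14.5]
ft_force: [-0.5, 0.4, -0.1]
finger_gap: 85.4
grip_force: 0.0
```

{"fn": "arm_command", "kwargs": {"targets": [[[0,0,-0.003,0,0,0,1],[0,0,-0.003,0,0,0,1],[0,0,0,0,0,0,1]]]}}

```text
time: 6.5
tool_pos: [484.1, 167.0, -1.9]
tcp_rot: [-180.0, 0.0, 14.5]
ft_force: [0.1, -0.1, 0.5]
finger_gap: 85.5
grip_force: 0.0
```

```bash
python3 - <<'E'
from h import *
s=viewer.snapshot('side')[:,:,::-1]
cv2.imwrite('pics/c6.png',cv2.convertScaleAbs(crop(s,235,170,70,65,9),alpha=1.6))
q=status.sense();print(q['tool_pos'],q['ft_force'],q['finger_gap'])
E
```

```text
[484.25823076 167.01008912  -1.74174999] [-0.73302052 -0.14879047 -0.15925627] 85.62555978958275
```

View pics/c6.png

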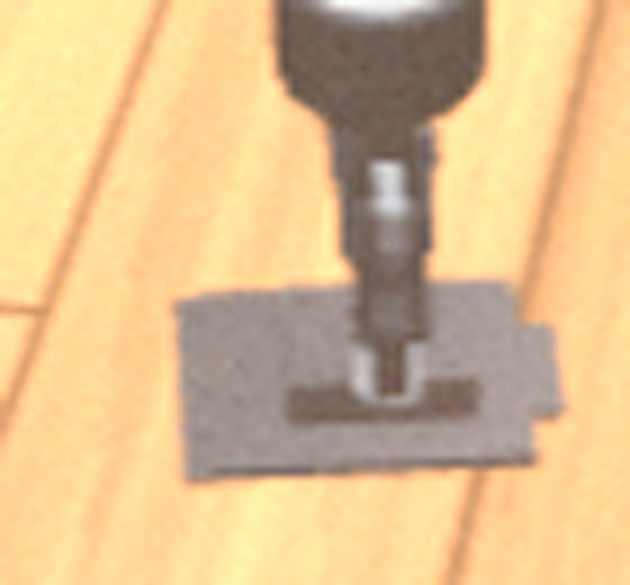

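The side crop shows the open near finger's tip at about (388,403), still level with the upper part of the crown. That puts the real tip about 20 mm above the reported TCP, so I'll go lower with a force check.

{"fn": "arm_command", "kwargs": {"targets": [[[0,0,-0.004,0,0,0,1],[0,0,-0.004,0,0,0,1],[0,0,0,0,0,0,1]]]}}

```text
time: 6.92
tool_pos: [483.9, 166.9, -10.1]
tcp_rot: [-180.0, 0.1, 14.5]
ft_force: [-0.8, 0.3, 0.4]
finger_gap: 85.4
grip_force: 0.0
```

{"fn": "arm_command", "kwargs": {"targets": [[[0,0,-0.003,0,0,0,1],[0,0,-0.003,0,0,0,1],[0,0,0,0,0,0,1]]]}}

```text
time: 7.3
tool_pos: [484.1, 167.0, -15.9]
tcp_rot: [-180.0, 0.0, 14.5]
ft_force: [0.2, -0.2, 0.5]
finger_gap: 85.5
grip_force: 0.0
```

{"fn": "arm_command", "kwargs": {"targets": [[[0,0,0,0,0,0,0],[0,0,0,0,0,0,0],[0,0,0,0,0,0,0],[0,0,0,0,0,0,0]]]}}

```text
time: 7.8
tool_pos: [484.8, 167.1, -15.1]
tcp_rot: [180.0, -0.0, 14.5]
ft_force: [0.1, 0.1, 3.0]
finger_gap: 54.8
grip_force: 43.2
```

{"fn": "arm_command", "kwargs": {"targets": [[[0,0,0.01,0,0,0,0],[0,0,0.02,0,0,0,0],[0,0,0.03,0,0,0,0],[0,0,0.04,0,0,0,0],[0,0,0.05,0,0,0,0],[0,0,0.05,0,0,0,0],[0,0,0.05,0,0,0,0],[0,0,0.05,0,0,0,0]]], "force": 60}}

```text
time: 8.8
tool_pos: [483.8, 166.9, 286.3]
tcp_rot: [-180.0, 0.0, 14.5]
ft_force: [0.8, 0.1, -1.4]
finger_gap: 54.4
grip_force: 65.2
```

{"fn": "arm_command", "kwargs": {"targets": [[[0.01,-0.036,0,0,0,-0.0434,0],[0.01,-0.036,0,0,0,-0.0434,0],[0.01,-0.036,0,0,0,-0.0434,0],[0.01,-0.036,0,0,0,-0.0434,0],[0.01,-0.036,0,0,0,-0.0434,0],[0.01,-0.036,0,0,0,-0.0434,0],[0.01,-0.036,0,0,0,-0.0434,0],[0,0,0,-0.0053,-0.105,0,0],[0,0,0,-0.0053,-0.105,0,0],[0,0,0,0,0,0,0]]]}}

```text
time: 10.05
tool_pos: [552.6, -84.8, 283.8]
tcp_rot: [-180.0, -12.0, -2.9]
ft_force: [-0.0, 0.4, -1.7]
finger_gap: 54.6
grip_force: 65.3
```

```bash
python3 - <<'E'
from h import *
s=viewer.snapshot('side')[:,:,::-1];t=viewer.snapshot('top')[:,:,::-1]
cv2.imwrite('pics/s7.png',s);cv2.imwrite('pics/t7.png',t)
cv2.imwrite('pics/c7.png',cv2.convertScaleAbs(np.hstack([crop(s,235,80,80,80,5),crop(t,325,145,80,80,5)]),alpha=1.6))
q=status.sense();print(q['tool_pos'],q['tcp_rot'],q['ft_force'],q['finger_gap'])
E
```

```text
[554.08605844 -84.93344168 285.05088209] [179.99110428 -11.98552953  -2.90148438] [-0.16093793  0.25508358 -1.43219402] 54.3983052180174
```

View pics/c7.png

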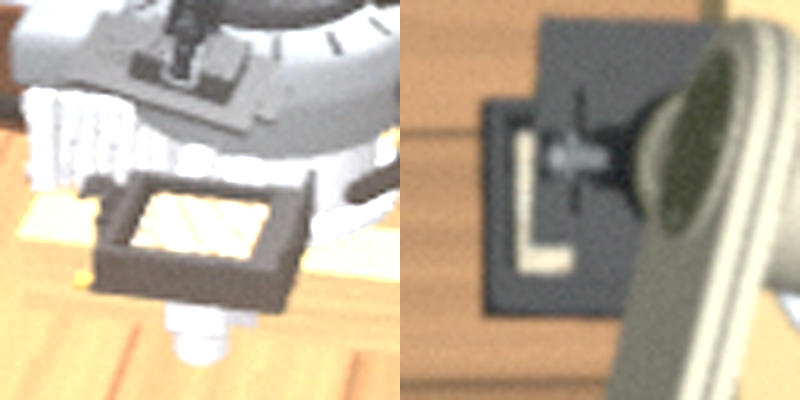

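The side crop shows the tilted cover's near edge running from the tail at (62,80) to the front corner at (248,134), with the lip's near corner at about (272,120). In the top crop the cover's left edge is at x≈540 and its rear edge at y≈20.

```bash
cat >> h.py <<'E'
def cov(tcp,rot,p,off=(-10,0,-15.1)):
    Rt=R.from_euler('xyz',rot,degrees=True)*R.from_euler('x',180,degrees=True)
    return Rt.apply(np.asarray(p,float)-off)+tcp
E
python3 - <<'E'
from h import *
np.set_printoptions(precision=1,suppress=True)
tcp=[554.1,-84.9,285.05];rot=[180,-12,-2.9]
S=lambda p:(np.array(p)-[234.5,79.5])*5-.5; T=lambda p:(np.array(p)-[324.5,144.5])*5-.5
for p in [(65,50,2.5),(-65,50,0),(-65,50,5),(-65,-50,5),(-78,25,0),(65,-50,2.5),(25,28,25),(-45,28,25),(-45,28,5),(25,28,5)]:
    w=cov(tcp,rot,p); print(p,w,'side',S(pix('side',w)),'top',T(pix('top',w)))
E
```

```text
(65, 50, 2.5) [626.2 -38.5 317.9] side [60.4 74.4] top [139.6  13.9]
(-65, 50, 0) [499.8 -32.1 288.4] side [246.3 135.3] top [127.7 246.5]
(-65, 50, 5) [498.7 -32.  293.3] side [247.9 128.9] top [129.5 247.3]
(-65, -50, 5) [ 493.7 -131.9  293.3] side [280.9  58.1] top [308. 253.]
(-78, 25, 0) [485.8 -56.4 285.7] side [273.4 122.7] top [171.1 270.9]
(65, -50, 2.5) [ 621.2 -138.4  317.9] side [101.5   6.5] top [319.3  19.7]
(25, 28, 25) [581.4 -58.2 331.6] side [132.4  47.4] top [184.8  87.5]
(-45, 28, 25) [513.  -54.8 317. ] side [233.   78.3] top [178.5 215.3]
(-45, 28, 5) [517.2 -55.  297.4] side [226.8 103.9] top [170.6 212.9]
(25, 28, 5) [585.5 -58.5 312. ] side [127.1  73.2] top [176.7  87.3]
```

```bash
python3 - <<'E'
from h import *
np.set_printoptions(precision=1,suppress=True)
t=cv2.imread('pics/top0.png').max(2).astype(float);s=cv2.imread('pics/side0.png').max(2).astype(float)
yaw=np.radians(-2.9);e=np.array([np.cos(yaw),np.sin(yaw)]);n=np.array([-e[1],e[0]])
def cross(prof,a,b):  # half-level crossing going from a to b
    p=np.array(prof); lv=(p[0]+p[-1])/2; i=np.argmax((p[:-1]-lv)*(p[1:]-lv)<=0); return a+(i+(lv-p[i])/(p[i+1]-p[i]))*(1 if b>a else -1)
def show(l,P,off,ax): v=P[:2]-off*ax; print(l,P, 'along e',v@e,'along n',v@n)
for r in (182,192,196):
    c=cross([t[r,k] for k in range(376,384)],376,384); show('right rim',onz('top',(c,r),187),-56,n)
    c=cross([t[r,k] for k in range(345,338,-1)],345,338); show('left @187',onz('top',(c,r),187),56,n)
for c in (346,350,372,375):
    r=cross([t[k,c] for k in range(168,160,-1)],168,160); show('rear rim',onz('top',(c,r),187),70,e)
    r=cross([t[k,c] for k in range(204,212)],204,212); show('front @170',onz('top',(c,r),170),-70,e)
for c in (358,362,366):
    r=cross([t[k,c] for k in range(196,204)],196,204); show('filt front -43@187',onz('top',(c,r),187),-43,e)
for r in (178,186,192):
    a=cross([t[r,k] for k in range(345,354)],345,354);b=cross([t[r,k] for k in range(376,366,-1)],376,366)
    show('filt mid',(onz('top',(a,r),181)+onz('top',(b,r),181))/2,0,n)
print('est centre', np.array([538.5,-85.3])@e, np.array([538.5,-85.3])@n)
E
```

```text
right rim [ 547.5 -142.2  187. ] along e 553.9744337147141 along n -58.27483586374287
left @187 [549.6 -24.9 187. ] along e 550.1853797409108 along n -53.110182313449
right rim [ 516.4 -141.   187. ] along e 522.8965632997556 along n -58.740282987196004
left @187 [518.6 -24.1 187. ] along e 519.1234070293514 along n -53.791080968439935
right rim [ 504.1 -140.4  187. ] along e 510.5147661939768 along n -58.68675856561575
left @187 [506.2 -23.7 187. ] along e 506.7541586690583 along n -54.015237637879366
rear rim [605.2 -44.5 187. ] along e 536.6968542265995 along n -13.775334118035838
front @170 [469.  -41.8 170. ] along e 540.5126612627862 along n -18.01499046930816
rear rim [604.9 -56.8 187. ] along e 536.9606224383808 along n -26.16966598300418
front @170 [468.9 -54.2 170. ] along e 541.0733231250596 along n -30.399653364843825
rear rim [ 603.2 -125.1  187. ] along e 538.7541382720509 along n -94.3871850729179
front @170 [ 466.5 -122.3  170. ] along e 542.1360428785204 along n -98.57687072032142
rear rim [ 603.  -134.4  187. ] along e 539.075532582319 along n -103.69836075651988
front @170 [ 466.5 -131.7  170. ] along e 542.585877324823 along n -107.88179888513562
filt front -43@187 [496.5 -76.5 187. ] along e 542.7551381456934 along n -51.29570227890988
filt front -43@187 [495.4 -88.7 187. ] along e 542.2630759852 along n -63.55782238899255
filt front -43@187 [ 495.1 -101.   187. ] along e 542.5599280907572 along n -75.82007252845314
filt mid [562.  -88.4 181. ] along e 565.7075692907783 along n -59.850173076513144
filt mid [536.9 -87.3 181. ] along e 540.6349933264871 along n -59.97831968938287
filt mid [518.2 -86.7 181. ] along e 521.9288833494444 along n -60.412131152158395
est centre 542.125951632228 -57.946462936500964
```

{"fn": "arm_command", "kwargs": {"targets": [[[-0.003,-0.002,-0.03,0,0,0.0157,0],[0,0,-0.03,0,0,0,0],[0,0,-0.02,0,0,0,0],[0,0,-0.004,0,0,0,0],[0,0,0,0,0,0,0],[0,0,0,0,0,0,0]]]}}

```text
time: 10.9
tool_pos: [552.3, -87.1, 202.2]
tcp_rot: [180.0, -12.2, -2.0]
ft_force: [0.1, 1.3, -1.1]
finger_gap: 54.4
grip_force: 65.3
```

```bash
cat > st.py <<'E'
from h import *
np.set_printoptions(precision=2,suppress=True)
q=status.sense();tcp,rot=q['tool_pos'],q['tcp_rot']
print(q['time'],tcp,rot,q['ft_force'],q['wrist_torque'],q['finger_gap'])
print('shoulder',cov(tcp,rot,(-65,0,0)),'tip',cov(tcp,rot,(-78,0,0)),'tail',cov(tcp,rot,(65,0,0)))
E
python3 st.py
```

```text
10.9 [552.35 -87.14 202.16] [179.97 -12.17  -1.98] [ 0.12  1.27 -1.13] [-0.03  0.15  0.03] 54.35408724973513
shoulder [495.43 -85.16 205.32] tip [482.73 -84.73 202.58] tail [622.44 -89.56 232.72]
```

{"fn": "arm_command", "kwargs": {"targets": [[[0,0,-0.004,0,0,0,0],[0,0,-0.003,0,0,0,0],[0,0,-0.001,0,0,0,0],[0,0,-0.001,0,0,0,0],[0,0,0,0,0,0,0]]]}}

```text
time: 11.52
tool_pos: [551.4, -86.9, 191.4]
tcp_rot: [-180.0, -12.0, -2.0]
ft_force: [0.7, 0.8, -1.0]
finger_gap: 54.6
grip_force: 65.3
```

{"fn": "arm_command", "kwargs": {"targets": [[[0,0,-0.001,0,0,0,0],[0,0,-0.001,0,0,0,0],[0,0,0,0,0,0,0]]]}}

```text
time: 11.9
tool_pos: [551.4, -86.9, 189.4]
tcp_rot: [-180.0, -12.0, -2.0]
ft_force: [-0.2, 0.3, -1.1]
finger_gap: 54.5
grip_force: 65.3
```

{"fn": "arm_command", "kwargs": {"targets": [[[0,0,-0.001,0,0,0,0],[0,0,-0.001,0,0,0,0],[0,0,0,0,0,0,0]]]}}

```text
time: 12.28
tool_pos: [551.4, -86.9, 187.3]
tcp_rot: [-180.0, -12.0, -2.0]
ft_force: [-0.9, -0.4, -1.9]
finger_gap: 54.5
grip_force: 65.3
```

{"fn": "arm_command", "kwargs": {"targets": [[[0,0,-0.001,0,0,0,0],[0,0,0,0,0,0,0],[0,0,0,0,0,0,0]]]}}

```text
time: 12.65
tool_pos: [551.5, -86.9, 186.5]
tcp_rot: [-180.0, -12.0, -2.0]
ft_force: [0.3, 0.1, -2.0]
finger_gap: 54.0
grip_force: 65.3
```

{"fn": "arm_command", "kwargs": {"targets": [[[0,0,-0.001,0,0,0,0],[0,0,0,0,0,0,0],[0,0,0,0,0,0,0]]]}}

```text
time: 13.02
tool_pos: [551.7, -87.0, 185.9]
tcp_rot: [180.0, -12.1, -2.0]
ft_force: [0.2, -0.1, 0.8]
finger_gap: 54.4
grip_force: 65.5
```

{"fn": "arm_command", "kwargs": {"targets": [[[0,0,-0.0005,0,0,0,0],[0,0,0,0,0,0,0],[0,0,0,0,0,0,0]]]}}

```text
time: 13.4
tool_pos: [551.8, -87.0, 185.5]
tcp_rot: [180.0, -12.1, -2.0]
ft_force: [2.0, 0.9, 2.7]
finger_gap: 54.2
grip_force: 65.6
```

{"fn": "arm_command", "kwargs": {"targets": [[[-0.001,0,0.0008,0,0,0,0],[-0.001,0,0,0,0,0,0],[-0.001,0,0,0,0,0,0],[-0.001,0,0,0,0,0,0],[-0.001,0.0002,0,0,0,0,0],[0,0,0,0,0,0,0]]]}}

```text
time: 14.15
tool_pos: [546.3, -86.8, 185.7]
tcp_rot: [180.0, -12.0, -2.0]
ft_force: [1.1, -0.7, 2.3]
finger_gap: 54.2
grip_force: 65.6
```

{"fn": "arm_command", "kwargs": {"targets": [[[-0.001,0,0,0,0,0,0],[-0.001,0,0,0,0,0,0],[0,0,0,0,0,0,0]]]}}

```text
time: 14.52
tool_pos: [544.3, -86.7, 185.7]
tcp_rot: [-180.0, -12.0, -2.0]
ft_force: [1.0, 0.4, 1.5]
finger_gap: 54.2
grip_force: 65.6
```

{"fn": "arm_command", "kwargs": {"targets": [[[-0.001,0,0,0,0,0,0],[-0.001,0,0,0,0,0,0],[0,0,0,0,0,0,0]]]}}

```text
time: 14.9
tool_pos: [542.3, -86.8, 185.8]
tcp_rot: [-180.0, -12.0, -2.0]
ft_force: [0.6, 0.6, 1.3]
finger_gap: 54.7
grip_force: 65.6
```

{"fn": "arm_command", "kwargs": {"targets": [[[-0.001,0,0,0,0,0,0],[0,0,0,0,0,0,0],[0,0,0,0,0,0,0]]]}}

```text
time: 15.28
tool_pos: [541.4, -86.7, 185.7]
tcp_rot: [-180.0, -12.0, -2.0]
ft_force: [0.8, -0.5, 1.9]
finger_gap: 54.3
grip_force: 65.6
```

{"fn": "arm_command", "kwargs": {"targets": [[[-0.001,0,0,0,0,0,0],[0,0,0,0,0,0,0],[0,0,0,0,0,0,0]]]}}

```text
time: 15.65
tool_pos: [540.4, -86.7, 185.7]
tcp_rot: [-180.0, -12.0, -2.0]
ft_force: [0.9, -0.8, 1.0]
finger_gap: 54.3
grip_force: 65.6
```

{"fn": "arm_command", "kwargs": {"targets": [[[-0.001,0,0,0,0,0,0],[0,0,0,0,0,0,0],[-0.001,0,0,0,0,0,0],[0,0,0,0,0,0,0]]]}}

```text
time: 16.15
tool_pos: [538.2, -86.7, 185.6]
tcp_rot: [-180.0, -12.0, -2.0]
ft_force: [0.9, 1.0, 2.1]
finger_gap: 54.0
grip_force: 65.6
```

{"fn": "arm_command", "kwargs": {"targets": [[[-0.001,0,0,0,0,0,0],[0,0,0,0,0,0,0],[-0.001,0,0,0,0,0,0],[0,0,0,0,0,0,0]]]}}

```text
time: 16.65
tool_pos: [536.2, -86.7, 185.5]
tcp_rot: [-180.0, -12.0, -2.0]
ft_force: [0.4, -0.2, -0.5]
finger_gap: 54.9
grip_force: 65.5
```

{"fn": "arm_command", "kwargs": {"targets": [[[-0.001,0,0,0,0,0,0],[0,0,0,0,0,0,0],[-0.001,0,0,0,0,0,0],[0,0,0,0,0,0,0]]]}}

```text
time: 17.15
tool_pos: [534.3, -86.7, 185.7]
tcp_rot: [-180.0, -12.0, -2.0]
ft_force: [-0.4, -0.5, -1.3]
finger_gap: 54.1
grip_force: 65.4
```

{"fn": "arm_command", "kwargs": {"targets": [[[-0.001,0,-0.0002,0,0,0,0],[0,0,0,0,0,0,0],[-0.001,0,-0.0002,0,0,0,0],[0,0,0,0,0,0,0]]]}}

```text
time: 17.65
tool_pos: [532.4, -86.7, 185.4]
tcp_rot: [-180.0, -12.0, -2.0]
ft_force: [0.4, -1.2, -1.5]
finger_gap: 54.3
grip_force: 65.4
```

{"fn": "arm_command", "kwargs": {"targets": [[[-0.001,0.0001,-0.0002,0,0,0,0],[0,0,0,0,0,0,0],[-0.0007,0,-0.0002,0,0,0,0],[0,0,0,0,0,0,0]]]}}

```text
time: 18.15
tool_pos: [531.5, -86.7, 185.7]
tcp_rot: [180.0, -12.2, -2.0]
ft_force: [5.4, 0.7, -0.9]
finger_gap: 54.4
grip_force: 65.2
```

{"fn": "arm_command", "kwargs": {"targets": [[[-0.0007,0,-0.0002,0,0,0,0],[0,0,0,0,0,0,0],[0,0,0,0,0,0,0]]]}}

```text
time: 18.52
tool_pos: [531.4, -86.7, 185.9]
tcp_rot: [180.0, -12.2, -2.0]
ft_force: [7.9, 0.3, -0.1]
finger_gap: 54.0
grip_force: 65.2
```

{"fn": "arm_command", "kwargs": {"targets": [[[-0.0007,0,-0.0001,0,0,0,0],[0,0,0,0,0,0,0],[0,0,0,0,0,0,0]]]}}

```text
time: 18.9
tool_pos: [531.2, -86.7, 186.1]
tcp_rot: [180.0, -12.3, -2.0]
ft_force: [9.6, 1.1, -1.0]
finger_gap: 54.2
grip_force: 65.1
```

{"fn": "arm_command", "kwargs": {"targets": [[[0.001,0,0,0,0,0,0],[0,0,-0.002,0.001,0.0305,0,0],[0,0,0,0,0,0,0],[0,0,0,0,0,0,0]]]}}

```text
time: 19.4
tool_pos: [531.4, -86.7, 183.6]
tcp_rot: [180.0, -10.4, -2.0]
ft_force: [5.4, 0.5, 0.2]
finger_gap: 54.4
grip_force: 65.4
```

{"fn": "arm_command", "kwargs": {"targets": [[[0,0,-0.002,0.001,0.0305,0,0],[0,0,0,0,0,0,0],[0,0,0,0,0,0,0]]]}}

```text
time: 19.77
tool_pos: [531.1, -86.7, 181.2]
tcp_rot: [180.0, -8.6, -2.0]
ft_force: [5.0, -0.3, 0.8]
finger_gap: 54.6
grip_force: 65.5
```

```bash
python3 st.py
```

```text
19.775 [531.08 -86.75 181.23] [179.98  -8.61  -1.99] [ 4.96 -0.35  0.81] [ 0.01 -0.89  0.01] 54.57093159699534
shoulder [474.47 -84.78 187.93] tip [461.62 -84.33 185.98] tail [602.92 -89.24 207.39]
```

{"fn": "arm_command", "kwargs": {"targets": [[[0,0,-0.0022,0.001,0.0305,0,0],[0,0,0,0,0,0,0],[0,0,0,0,0,0,0]]]}}

```text
time: 20.15
tool_pos: [530.8, -86.8, 178.8]
tcp_rot: [180.0, -6.8, -2.0]
ft_force: [5.1, -0.7, 1.8]
finger_gap: 54.6
grip_force: 65.5
```

{"fn": "arm_command", "kwargs": {"targets": [[[0,0,-0.0022,0.001,0.0305,0,0],[0,0,0,0,0,0,0],[0,0,0,0,0,0,0]]]}}

```text
time: 20.52
tool_pos: [530.5, -86.8, 176.6]
tcp_rot: [180.0, -5.0, -2.0]
ft_force: [3.8, 0.6, 4.3]
finger_gap: 54.2
grip_force: 66.0
```

```bash
python3 st.py
```

```text
20.525 [530.51 -86.77 176.55] [179.97  -5.03  -1.99] [3.81 0.59 4.32] [-0.08 -0.4   0.06] 54.15324497787643
shoulder [474.43 -84.82 186.77] tip [461.49 -84.37 185.63] tail [603.85 -89.32 198.17]
```

{"fn": "arm_command", "kwargs": {"targets": [[[0,0,0,0,0,0,1],[0,0,0,0,0,0,1],[0,0,0,0,0,0,1],[0,0,0,0,0,0,1],[0,0,0.01,0,0,0,1],[0,0,0.03,0,0,0,1],[0,0,0.04,0,0,0,1],[0,0,0,0.003,0.0875,0,-1],[0,0,0,0,0,0,-1]]]}}

```text
time: 21.65
tool_pos: [531.2, -86.7, 256.8]
tcp_rot: [180.0, -0.1, -2.0]
ft_force: [1.3, -0.9, -0.3]
finger_gap: 51.4
grip_force: 0.0
```

```bash
python3 - <<'E'
from h import *
s=viewer.snapshot('side')[:,:,::-1];t=viewer.snapshot('top')[:,:,::-1]
cv2.imwrite('pics/c8.png',cv2.convertScaleAbs(np.hstack([crop(s,235,80,80,80,5),crop(t,325,145,80,80,5)]),alpha=1.6))
np.set_printoptions(precision=1,suppress=True)
# predicted cover pixels, shoulder (473.6,-84.8,186.7), lean 4
Rt=R.from_euler('xyz',[0,-4,-2],degrees=True); S=lambda p:(np.array(p)-[234.5,79.5])*5-.5; T=lambda p:(np.array(p)-[324.5,144.5])*5-.5
for p in [(65,50,2.5),(65,50,0),(-65,50,5),(-65,50,0),(65,-50,2.5),(-65,-50,5),(25,28,25),(-45,28,25),(25,28,5),(-45,28,5)]:
    w=Rt.apply(np.array(p)+[65,0,0])+[473.6,-84.8,186.7]; print(p,S(pix('side',w)),T(pix('top',w)))
q=status.sense();print(q['tool_pos'],q['tcp_rot'],q['ft_force'],q['finger_gap'])
E
```

```text
(65, 50, 2.5) [ 97.9 231.1] [102.2  95. ]
(65, 50, 0) [ 97.8 234.1] [101.5  95.6]
(-65, 50, 5) [281.6 261. ] [102.  306.6]
(-65, 50, 0) [281.  267.1] [100.4 306.8]
(65, -50, 2.5) [133.6 159. ] [265.   97.7]
(-65, -50, 5) [309.8 186.8] [266.1 309.3]
(25, 28, 25) [163.2 197. ] [145.6 156.7]
(-45, 28, 25) [262.1 214.5] [145.2 273. ]
(25, 28, 5) [161.7 221.5] [138.7 160. ]
(-45, 28, 5) [259.8 239. ] [138.2 274.4]
[530.3 -86.5 255.8] [-180.   -0.   -2.] [0.6 0.4 0.1] 36.17564481371381
```

View pics/c8.png

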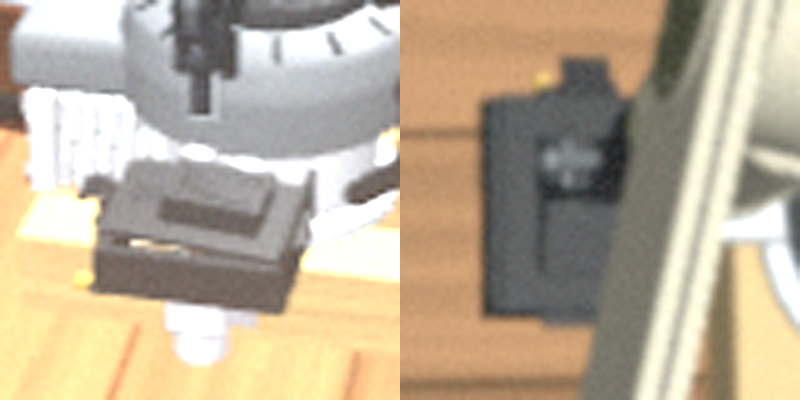

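The last view shows the cover lying in the tray with its lip through the front wall at about (560,322). The tail is slightly raised: the filter shows through the gap at (130–190, 243). Now I'll shut the gripper and press the shelf.

{"fn": "arm_command", "kwargs": {"targets": [[[0.025,-0.001,0,0,0,0,-1],[0.024,-0.001,0,0,0,0,-1],[0,0,0,0,0,0,-1],[0,0,-0.02,0,0,0,-1],[0,0,-0.02,0,0,0,-1],[0,0,-0.01,0,0,0,-1],[0,0,0,0,0,0,-1],[0,0,0,0,0,0,-1]]]}}

```text
time: 22.75
tool_pos: [579.6, -88.7, 206.9]
tcp_rot: [180.0, -0.1, -2.0]
ft_force: [0.0, 0.8, -0.5]
finger_gap: 0.4
grip_force: 0.0
```

{"fn": "arm_command", "kwargs": {"targets": [[[0,0,-0.002,0,0,0,-1],[0,0,-0.002,0,0,0,-1],[0,0,0,0,0,0,-1]]]}}

```text
time: 23.12
tool_pos: [579.3, -88.6, 202.2]
tcp_rot: [180.0, -0.0, -2.0]
ft_force: [-0.1, -0.4, -0.1]
finger_gap: 0.1
grip_force: 0.0
```

{"fn": "arm_command", "kwargs": {"targets": [[[0,0,-0.002,0,0,0,-1],[0,0,-0.002,0,0,0,-1],[0,0,0,0,0,0,-1]]]}}

```text
time: 23.5
tool_pos: [579.2, -88.6, 198.0]
tcp_rot: [180.0, -0.0, -2.0]
ft_force: [-0.1, -0.5, -0.5]
finger_gap: -0.0
grip_force: 0.0
```

{"fn": "arm_command", "kwargs": {"targets": [[[0,0,-0.0015,0,0,0,-1],[0,0,-0.0015,0,0,0,-1],[0,0,0,0,0,0,-1]]]}}

```text
time: 23.88
tool_pos: [579.2, -88.6, 195.1]
tcp_rot: [180.0, -0.0, -2.0]
ft_force: [-0.1, -0.4, 0.3]
finger_gap: 0.2
grip_force: 0.0
```

{"fn": "arm_command", "kwargs": {"targets": [[[0,0,-0.0015,0,0,0,-1],[0,0,-0.0015,0,0,0,-1],[0,0,0,0,0,0,-1]]]}}

```text
time: 24.25
tool_pos: [579.2, -88.6, 192.0]
tcp_rot: [180.0, -0.0, -2.0]
ft_force: [0.2, 0.4, -0.7]
finger_gap: 0.1
grip_force: 0.0
```

{"fn": "arm_command", "kwargs": {"targets": [[[0,0,-0.0015,0,0,0,-1],[0,0,-0.0015,0,0,0,-1],[0,0,0,0,0,0,-1]]]}}

```text
time: 24.62
tool_pos: [579.2, -88.6, 189.0]
tcp_rot: [180.0, -0.0, -2.0]
ft_force: [-0.6, -0.2, -0.4]
finger_gap: -0.2
grip_force: 0.0
```

{"fn": "arm_command", "kwargs": {"targets": [[[0,0,-0.001,0,0,0,-1],[0,0,-0.001,0,0,0,-1],[0,0,0,0,0,0,-1]]]}}

```text
time: 25.0
tool_pos: [579.3, -88.6, 187.2]
tcp_rot: [180.0, -0.0, -2.0]
ft_force: [-0.3, -0.1, 0.3]
finger_gap: -0.1
grip_force: 0.0
```

{"fn": "arm_command", "kwargs": {"targets": [[[0,0,-0.001,0,0,0,-1],[0,0,-0.001,0,0,0,-1],[0,0,0,0,0,0,-1]]]}}

```text
time: 25.38
tool_pos: [579.3, -88.6, 185.1]
tcp_rot: [180.0, -0.0, -2.0]
ft_force: [0.2, 0.0, -0.4]
finger_gap: -0.1
grip_force: 0.0
```

{"fn": "arm_command", "kwargs": {"targets": [[[0,0,-0.001,0,0,0,-1],[0,0,-0.001,0,0,0,-1],[0,0,0,0,0,0,-1]]]}}

```text
time: 25.75
tool_pos: [579.3, -88.6, 183.1]
tcp_rot: [180.0, -0.0, -2.0]
ft_force: [1.2, -1.0, 0.6]
finger_gap: 0.1
grip_force: 0.0
```

{"fn": "arm_command", "kwargs": {"targets": [[[0,0,-0.001,0,0,0,-1],[0,0,-0.001,0,0,0,-1],[0,0,0,0,0,0,-1]]]}}

```text
time: 26.12
tool_pos: [579.3, -88.6, 181.1]
tcp_rot: [180.0, -0.0, -2.0]
ft_force: [0.3, -0.8, 0.5]
finger_gap: -0.0
grip_force: 0.0
```

{"fn": "arm_command", "kwargs": {"targets": [[[0,0,-0.001,0,0,0,-1],[0,0,-0.001,0,0,0,-1],[0,0,0,0,0,0,-1]]]}}

```text
time: 26.5
tool_pos: [579.3, -88.6, 179.2]
tcp_rot: [180.0, -0.0, -2.0]
ft_force: [0.2, -0.4, -0.2]
finger_gap: -0.4
grip_force: 0.0
```

{"fn": "arm_command", "kwargs": {"targets": [[[0,0,-0.001,0,0,0,-1],[0,0,-0.001,0,0,0,-1],[0,0,0,0,0,0,-1]]]}}

```text
time: 26.88
tool_pos: [579.3, -88.6, 177.1]
tcp_rot: [180.0, -0.0, -2.0]
ft_force: [0.3, 0.7, 0.6]
finger_gap: 0.0
grip_force: 0.0
```

{"fn": "arm_command", "kwargs": {"targets": [[[0,0,-0.001,0,0,0,-1],[0,0,0,0,0,0,-1]]]}}

```text
time: 27.12
tool_pos: [579.4, -88.6, 176.4]
tcp_rot: [180.0, -0.0, -2.0]
ft_force: [0.4, -0.2, 0.4]
finger_gap: -0.1
grip_force: 0.3
```

{"fn": "arm_command", "kwargs": {"targets": [[[0,0,-0.001,0,0,0,-1],[0,0,0,0,0,0,-1]]]}}

```text
time: 27.38
tool_pos: [579.5, -88.7, 175.5]
tcp_rot: [180.0, -0.1, -2.0]
ft_force: [-0.8, 0.1, 2.2]
finger_gap: -0.3
grip_force: 0.9
```

{"fn": "arm_command", "kwargs": {"targets": [[[0,0,-0.001,0,0,0,-1],[0,0,0,0,0,0,-1]]]}}

```text
time: 27.62
tool_pos: [579.5, -88.7, 174.5]
tcp_rot: [180.0, -0.1, -2.0]
ft_force: [0.7, -0.1, 3.0]
finger_gap: -0.2
grip_force: 1.3
```

Contact came at about 176.5. I'll keep pressing gently.

{"fn": "arm_command", "kwargs": {"targets": [[[0,0,-0.001,0,0,0,-1],[0,0,0,0,0,0,-1]]]}}

```text
time: 27.88
tool_pos: [579.6, -88.7, 173.5]
tcp_rot: [180.0, -0.1, -2.0]
ft_force: [0.5, 0.2, 2.9]
finger_gap: 0.1
grip_force: 1.7
```

{"fn": "arm_command", "kwargs": {"targets": [[[0,0,-0.001,0,0,0,-1],[0,0,0,0,0,0,-1]]]}}

```text
time: 28.12
tool_pos: [579.6, -88.7, 172.6]
tcp_rot: [180.0, -0.1, -2.0]
ft_force: [1.1, -1.0, 4.4]
finger_gap: -0.3
grip_force: 2.3
```

{"fn": "arm_command", "kwargs": {"targets": [[[0,0,-0.001,0,0,0,-1],[0,0,0,0,0,0,-1]]]}}

```text
time: 28.38
tool_pos: [579.7, -88.7, 171.6]
tcp_rot: [180.0, -0.1, -2.0]
ft_force: [1.0, 0.6, 4.7]
finger_gap: -0.3
grip_force: 2.5
```

{"fn": "arm_command", "kwargs": {"targets": [[[0,0,-0.001,0,0,0,-1],[0,0,0,0,0,0,-1]]]}}

```text
time: 28.62
tool_pos: [578.7, -88.5, 169.4]
tcp_rot: [-180.0, 0.1, -2.0]
ft_force: [0.4, 0.6, 0.8]
finger_gap: -0.0
grip_force: 0.0
```

{"fn": "arm_command", "kwargs": {"targets": [[[0,0,-0.001,0,0,0,-1],[0,0,0,0,0,0,-1]]]}}

```text
time: 28.88
tool_pos: [579.0, -88.6, 168.7]
tcp_rot: [180.0, 0.0, -2.0]
ft_force: [-1.0, 0.4, 0.7]
finger_gap: 0.2
grip_force: 0.0
```

{"fn": "arm_command", "kwargs": {"targets": [[[0,0,-0.001,0,0,0,-1],[0,0,0,0,0,0,-1]]]}}

```text
time: 29.12
tool_pos: [579.2, -88.6, 168.0]
tcp_rot: [180.0, -0.0, -2.0]
ft_force: [-0.5, -0.2, 0.1]
finger_gap: -0.4
grip_force: 0.0
```

{"fn": "arm_command", "kwargs": {"targets": [[[0,0,-0.001,0,0,0,-1],[0,0,0,0,0,0,-1]]]}}

```text
time: 29.38
tool_pos: [579.4, -88.7, 167.4]
tcp_rot: [180.0, -0.0, -2.0]
ft_force: [-0.4, 1.1, 0.2]
finger_gap: -0.2
grip_force: 0.6
```

{"fn": "arm_command", "kwargs": {"targets": [[[0,0,-0.001,0,0,0,-1],[0,0,0,0,0,0,-1]]]}}

```text
time: 29.62
tool_pos: [579.6, -88.7, 167.2]
tcp_rot: [180.0, -0.1, -2.0]
ft_force: [-2.0, 1.4, 4.9]
finger_gap: -0.4
grip_force: 2.8
```

{"fn": "arm_command", "kwargs": {"targets": [[[0,0,-0.001,0,0,0,-1],[0,0,0,0,0,0,-1]]]}}

```text
time: 29.88
tool_pos: [579.7, -88.7, 167.1]
tcp_rot: [180.0, -0.1, -2.0]
ft_force: [-5.4, 1.2, 10.7]
finger_gap: 0.2
grip_force: 5.4
```

{"fn": "arm_command", "kwargs": {"targets": [[[0,0,0.004,0,0,0,-1],[0,0,0.02,0,0,0,-1],[0,0,0.04,0,0,0,-1],[0,0,0.05,0,0,0,-1],[0,0,0.05,0,0,0,-1],[0,0,0.04,0,0,0,-1],[0,0,0,0,0,0,-1],[0,0,0,0,0,0,-1]]]}}

```text
time: 30.88
tool_pos: [579.3, -88.6, 369.4]
tcp_rot: [180.0, -0.0, -2.0]
ft_force: [0.3, -0.2, -0.7]
finger_gap: 0.1
grip_force: 0.0
```

```bash
python3 - <<'E'
from h import *
s=viewer.snapshot('side')[:,:,::-1];t=viewer.snapshot('top')[:,:,::-1]
cv2.imwrite('pics/s9.png',s);cv2.imwrite('pics/t9.png',t)
Rt=R.from_euler('xyz',[0,0,-2],degrees=True)
P=lambda p:pix('side',Rt.apply(np.array(p)+[65,0,0])+[473.6,-84.8,186.5])
b={}
# filter still visible through the near gap? bright pixels within tray/near-edge region
m=np.zeros(s.shape[:2],np.uint8)
cv2.fillConvexPoly(m,np.array([P((60,50,5)),P((-60,50,5)),P((-60,50,-4)),P((60,50,-4))]).round().astype(int),1)
print('near-edge max brightness',s.max(2)[m>0].max(), np.percentile(s.max(2)[m>0],[50,90]))
# crown +y face (dark) centroid vs flat/4deg predictions
g=crop(s,255,110,40,25,8).max(2)
print('flat crown face corners',[P(p).round(1).tolist() for p in((25,28,25),(-45,28,25),(25,28,5),(-45,28,5))])
c0,c1=P((18,28,15)),P((-38,28,15))
for p in((15,28,15),(-10,28,15),(-35,28,15)):
    u=P(p); col=int(round(u[0])); print(col,u[1].round(1),s[int(u[1])-8:int(u[1])+9,col].max(1).tolist())
E
```

```text
near-edge max brightness 94 [81. 89.]
flat crown face corners [[266.7, 120.5], [286.5, 122.8], [266.8, 125.5], [286.4, 127.8]]
270 123.3 [90, 91, 86, 91, 89, 89, 77, 69, 72, 72, 70, 83, 93, 94, 87, 77, 94]
277 124.2 [87, 89, 88, 87, 80, 88, 78, 69, 69, 72, 69, 89, 95, 95, 88, 76, 90]
284 125.0 [88, 87, 91, 84, 88, 91, 97, 73, 69, 71, 71, 74, 90, 95, 97, 85, 79]
```

```bash
python3 - <<'E'
from h import *
s=cv2.imread('pics/s9.png').mean(2); s=cv2.GaussianBlur(s,(5,1),1)
P=lambda p,a:pix('side',R.from_euler('xyz',[0,-a,-2],degrees=True).apply(np.array(p)+[65,0,0])+[473.6,-84.8,186.5])
xs=np.arange(268,286);ys=[]
for x in xs:
    y0=124.1+(x-276.5)*.116; r=np.arange(int(y0)-5,int(y0)+6); w=np.clip(s[r[[0,1,-1,-2]],x].mean()-6-s[r,x],0,None); ys.append((w*r).sum()/w.sum())
k,res,*_=np.polyfit(xs,ys,1,full=True); print('slope',k[0],'row@276.5',np.polyval(k,276.5),'rms',(res/len(xs))**.5)
for a in(0,1,2,4):
    u,v=P((20,28,15),a),P((-40,28,15),a); m=(v[1]-u[1])/(v[0]-u[0]); print(a,m,u[1]+m*(276.5-u[0]))
E
```

```text
slope 0.1141836700153905 row@276.5 124.1410377978749 rms [0.05484346]
0 0.11659918137762848 124.15116762085705
1 0.13184267852005926 123.9118933397532
2 0.14710515006749084 123.67118166157852
4 0.17772483325632818 123.18483711257066
```

The cover measures flat (slope 0.114, 0.117 predicted), it's in place, and the snap was felt. Handing in.

```bash
python3 -c "
from bench import job
print(job.hand_in())"
```

```text
the job is handed in; nothing more can be done
None
```

The cover is hooked into the front slot, snapped under the spring clip and lying flat by the camera check. The gripper is clear, measured forces stayed under about 11 N, and the job was handed in at about 31 s. The hand-in returned no verdict.

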